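# Clamp a casting in its fixture

### The job

The casting already sits in the fixture. With a fingertip or the outside of the fingers, push the yellow clamp strap round over the casting until it is fully home against its stop, and only then push the red-balled cam lever all the way down so that the strap's pad clamps the casting. Do not lift the casting or shift it out of its place, leave the loose things around it where they are, and finish clear of everything.

Things in the scene. Friction and masses are not known exactly. Their poses are not given: they have to be found in the camera images.
- fixture: Dark steel fixture, fixed to the table. Origin: on the table directly under the middle of the casting's nest. Base plate 18 mm thick, from x -65 to +115 mm, y -120 to +120 mm in its own axes. Pivot post at its +y side, grey cam post (46 mm wide in x, top cheeks 111 mm above the table) at its -y side at y -119 to -76 mm. Its z is up; at yaw 0 its front (-x) faces the robot.
- strap_pivot (a point): Point on the strap's vertical pivot axis, about half-way up the strap's height: 85 mm along the fixture's +y from its origin, 79 mm above the table. Pivot boss radius 19 mm, its top 102 mm above the table.
- strap (a joint): Turn of the strap about its vertical pivot, rad. 0 = fully home against a hard stop: the strap then points from the pivot along the fixture's -y, across the casting, its steel tongue under the cam. It grows to 1.35 as the strap swings away to the fixture's front: at value a the strap points along (-sin a, -cos a) in the fixture's x, y. It stays where it is left (turning it takes about 0.1 N m).
- strap_side (a point): Centre of the yellow strap's section 90 mm from the pivot axis. The strap is a yellow bar 22 mm wide and 26 mm tall, underside 66 to 67 mm and top 92 to 93 mm above the table at the start, from the pivot to 135 mm from it; beyond that a thin steel tongue to 168 mm (8 mm tall). The strap's axes equal the fixture's when home.
- pad: Rubber pad of 16 mm diameter under the strap, 85 mm from the pivot; its origin is on the strap's underside. It hangs 6 mm below the strap and at the start 2 to 3 mm over the casting; the cam lever draws strap and pad down by about 4 mm, and in the last third of the lever's travel the sprung pad presses the casting (about 8 N).
- lever_pivot (a point): The cam lever's horizontal pivot (axis along the fixture's x), on the cam post 92 mm along the fixture's -y from its origin and 95 mm above the table.
- cam_lever (a joint): Turn of the cam lever, rad. 0 = upright, grows as the lever is pushed over and down towards the fixture's -y side (outwards, away from the casting), 1.5 = fully down at its stop, nearly level. It starts leaning 0.2 to 0.5. At value a it points along the fixture's -y times sin a, +z times cos a. It stays where it is left; it takes about 0.3 N m (3 to 4 N at the ball).
- lever_ball (a point): Centre of the red ball (28 mm diameter) at the end of the cam lever, 100 mm from its pivot; the lever's rod is 12 mm thick.
- casting: Loose cast aluminium bracket in the fixture's nest, 62 x 62 mm base, 40 mm tall with a round boss in the middle (top 58 mm above the table) and an ear to the fixture's +x. Origin: centre of its underside, 18 mm above the table. It must stay in the nest.
- white_bottle: Bystander: small white bottle, 22 mm diameter, 50 mm tall, on the rear of the fixture's plate. Origin: centre of its underside.
- red_bottle: Bystander: small red bottle, 24 mm diameter, 45 mm tall, on the rear of the fixture's plate. Origin: centre of its underside.
- steel_block: Bystander: dark steel block 70 x 60 x 50 mm on the table in front of the fixture, to the right. Origin: centre of its underside.
- spare_casting: Bystander: a second casting like the one in the fixture, on the table to the left of the fixture. Origin: centre of its underside.
- wrench_grip (a point): Bystander: steel wrench, 170 mm long, lying on the table far to the right; point on its handle.
- steel_bowl: Bystander: steel bowl, 170 mm diameter, 60 mm tall, far to the left. Origin: centre of its underside.
There are look-alikes about, which are no part of the job. Leave any brown or orange look-alike of the casting alone.

How it is judged:
By the outcome, as a careful person would: the job done as asked, in the order asked, and still so for the second after the job is handed in, with the robot touching nothing.
It also fails if it takes over 54 s, if anything falls off the work surface, if the arm or the gripper's body presses on something with over 40 N, if the wrist force passes 120 N, or if a joint passes its speed limit or range.

### The arm

A 7-joint arm with a two-finger parallel gripper is mounted at the origin on the work surface. World frame = base frame: x ahead of the robot, y to its left, z up, the work surface at z = 0. Lengths are in m, angles in rad, forces in N, time in s.
With the tool pointing down it reaches from about 0.425 to 0.925 m from the base axis. Payload 6.8 kg.
Tool frame: the origin (TCP) lies on the front face of the gripper's body, between the roots of the fingers; the fingertips stand 73 mm ahead of it and the grasp point (between the pads) lies r.pinch_z ahead of it (r.pinch_z is the distance from the TCP to the grasp point, in m); z points along the fingers, y is the direction in which the jaws open and shut (so a half turn about z gives the same grasp; the last joint's range is limited). The gripper opens to 85 mm and grips with 20 to 120 N. Pads are 22 mm wide; open, the fingers measure 114 mm over their backs; the gripper's body (76 mm by 85 mm) begins 54 mm behind the grasp point. The pads swing forward as they close: fully open they stand 13 mm farther back than shut.
Start: joints at [-1.307, 0.477, 0.022, 1.555, -0.011, 1.109, -0.083], TCP at [0.245, 0.629, 0.304] pointing down, gripper open.
Joint ranges: [-2.96, 2.96], [-0.34, 2.1], [-1.41, 1.46], [0.24, 2.44], [-1.37, 4.51], [0.17, 1.92], [-2.96, 2.96]. Speed limits (rad/s): [2.39, 2.39, 3.14, 3.14, 3.14, 3.14, 3.14].

### API

Orientations are given as a rotation vector (axis times angle).
In Python, from bench import readout, grab_frame, r, search_frame, masks_of, tip_of gives the robot as it stands.
- The arm moves only by the tool step_arm, never from a script. Its argument "commands" is a list of rows, each a list of 7 numbers: the shift along the tool's x, y, z as a fraction of full scale, then the turn, a rotation vector about the tool's x, y, z as a fraction of full scale, then the gripper's target within -1 to 1 (shut at 1, half-way at 0, fully open at -1). In form: [[tx, ty, tz, ax, ay, az, hand], ...]. A call has exactly 10 rows; each row is the pose to reach, as a shift and turn from the pose measured when the call began, along the tool's axes at that moment, turning the shorter way round; what a row does not reach only later rows make up. Full scale, the value 1, is 500 mm for a shift and 360 degrees for a turn. A row lasts 1/8 s, in which the tool goes at most 62.5 mm and 10.7 degrees, less where a joint would pass 70% of its speed; a pose out of reach is approached as far as the arm can. A call with a number of a shift or a turn outside -1 to 1 is refused whole. A call with a gripper value outside its range is refused whole. The fingers move at their own pace and stop on an object; "newtons" is the grip in N (left out, the last holds). Time passes only in rows, so rows that repeat a pose let the fingers close, or fill a call up. It gives the time, the measured TCP pose, the force and the opening at its end, in the units of the state.
- readout.get_obs(): the state, without advancing time (a new reading comes with each control period).
- grab_frame(name): name is "scene" or "top"; returns a dict with "img" (384x512x3 uint8, red, green, blue), "K" (3x3 intrinsics, pixels), "world_to_cam" (4x4, takes a point from world to camera coordinates). Camera axes: x right, y down, z forward; pixel columns grow to the right and rows downward; lengths in m; the calibration is good to about 2 mm. A picture is of the moment at which its call begins. There is no depth.
- r.hand_in(): hands the job in, once; it reports no verdict.
Trained networks look in a picture, given as the dict that the camera call returned (one of the last four; its "shot" number tells which), for a name from the list of things; names that differ only in an ending like _2 or _b are one class to them, and where a whole thing is asked for, a point or a joint stands for the part that bears it (a point fixed in the world has none). Each returns a list of dicts, best first, with "p" (0 to 1); they miss things now and then, are a little off and sometimes report something else, mostly with a low value. They report only what shows in the picture. A call takes as long as a camera call. They do not tell look-alikes from the thing itself.
- search_frame(thing, picture): "extent" ([centre column, centre row, width, height] in pixels, round what is visible of it).
- masks_of(thing, picture): "pixels" (384x512 bool, what is visible of it) and "extent" ([centre column, centre row, width, height] in pixels, round what is visible of it).
- tip_of(thing, picture): "point" ([column, row] in pixels: a listed point, or the origin of a listed thing).
The state is a dict: "clock": time; "joints": joint angles; "qvel": joint speeds; "tau": joint torques, N m; "tcp_pos": TCP position; "orientation": TCP orientation; "contact_force": force on the tool from outside, world axes, zero at the start; "moment": the same for the moment, N m; "grip_width": finger opening in m.
Only numpy, scipy, OpenCV 4.12 (cv2) and the standard library are available. Lean on these libraries where they do the work, as an engineer would, in place of code of your own. Each camera call takes 0.05 s, during which the arm holds its last target. There are 200 camera calls.

## Working session

There is one attempt and no reset: what is moved stays moved. The work goes in short steps, Python scripts to look and compute and a tool call to move; the robot and the scene stay as the last step left them, time stands still between calls to the robot, and variables do not carry over. Pictures are saved under pics/ and viewed, about 8 in all and at most 12, crops included, and the job is handed in when it is done.

Besides the shell and the picture viewer there is one more tool, called after ">>>" as name(argument=value, ...), one argument or row to a line, values as JSON. step_arm: Moves the arm, as the interface text tells. Its arguments: {"type":"object","properties":{"commands":{"type":"array"},"newtons":{"type":"number"}},"required":["commands"]}

```bash
mkdir -p pics
cat > h.py <<'E'
import numpy as np, cv2
from bench import readout, grab_frame, r, search_frame, masks_of, tip_of
from scipy.spatial.transform import Rotation as R
from scipy.optimize import least_squares
def proj(f,P):
    P=np.atleast_2d(P);T=np.array(f["world_to_cam"]);c=P@T[:3,:3].T+T[:3,3];u=c@np.array(f["K"]).T
    return u[:,:2]/u[:,2:]
def tri(fs,ps):
    x=np.array([.65,0,.05])
    s=least_squares(lambda x:np.concatenate([proj(f,x)[0]-p for f,p in zip(fs,ps)]),x)
    return s.x,np.abs(s.fun).max()
def save(f,n): cv2.imwrite(f"pics/{n}.png",cv2.cvtColor(f["img"],cv2.COLOR_RGB2BGR))
E
python3 - <<'E'
from h import *
o=readout.get_obs();print({k:np.round(v,3).tolist() for k,v in o.items()},r.pinch_z)
a=grab_frame("scene");b=grab_frame("top")
cv2.imwrite("pics/a.png",cv2.cvtColor(np.vstack([a["img"],b["img"]])[:, :],cv2.COLOR_RGB2BGR)) if 0 else None
im=np.hstack([a["img"],b["img"]]);save({"img":a["img"]},"a");save({"img":b["img"]},"b")
for t in ["fixture","strap_pivot","strap_side","pad","lever_pivot","lever_ball","casting","white_bottle","red_bottle","steel_block","spare_casting"]:
    A=tip_of(t,a)[:3];B=tip_of(t,b)[:3]
    print(t,[(np.round(x["point"]).tolist(),round(x["p"],2)) for x in A],[(np.round(x["point"]).tolist(),round(x["p"],2)) for x in B],end=' ')
    if A and B:
        x,e=tri([a,b],[A[0]["point"],B[0]["point"]]);print(x.round(4),round(e,1))
    else: print()
E
```

```text
{'clock': 0.0, 'joints': [-1.307, 0.478, 0.022, 1.556, -0.012, 1.109, -0.083], 'qvel': [0.002, 0.0, 0.0, 0.001, 0.0, -0.001, -0.001], 'tau': [-0.001, -59.645, 1.608, -28.12, 0.013, 0.009, 0.0], 'tcp_pos': [0.245, 0.628, 0.303], 'orientation': [-0.581, -3.087, 0.003], 'contact_force': [-0.389, -0.814, 0.518], 'moment': [-0.02, -0.019, -0.027], 'grip_width': 0.085} 0.0539
fixture [([248.0, 219.0], 0.97)] [([266.0, 202.0], 0.59)] [ 0.5784 -0.0638  0.0107] 1.6
strap_pivot [([268.0, 214.0], 0.79)] [([236.0, 198.0], 0.8)] [0.5767 0.0301 0.0896] 2.0
strap_side [([270.0, 194.0], 0.54), ([249.0, 218.0], 0.24)] [([260.0, 218.0], 0.62), ([121.0, 252.0], 0.5)] [ 0.5136 -0.0403  0.091 ] 0.4
pad [] [] 
lever_pivot [([226.0, 190.0], 0.71)] [([295.0, 186.0], 0.69)] [ 0.6096 -0.1469  0.0927] 1.1
lever_ball [([217.0, 162.0], 0.48)] [([316.0, 182.0], 0.6)] [ 0.6068 -0.197   0.17  ] 2.1
casting [([289.0, 199.0], 0.88), ([223.0, 292.0], 0.59)] [([216.0, 136.0], 0.95), ([263.0, 251.0], 0.85), ([261.0, 196.0], 0.64)] [0.6727 0.1296 0.262 ] 18.6
white_bottle [([235.0, 239.0], 0.43), ([225.0, 191.0], 0.27)] [([249.0, 171.0], 0.56), ([263.0, 197.0], 0.34)] [ 0.6776 -0.0049  0.0273] 0.5
red_bottle [([219.0, 229.0], 0.44)] [([275.0, 169.0], 0.55)] [ 0.6842 -0.0875  0.0146] 1.0
steel_block [([247.0, 167.0], 0.59), ([247.0, 217.0], 0.47)] [([338.0, 258.0], 0.8), ([200.0, 211.0], 0.53), ([248.0, 174.0], 0.28)] [ 0.395  -0.2986  0.0097] 0.8
spare_casting [([309.0, 254.0], 0.67)] [([204.0, 214.0], 0.69), ([265.0, 200.0], 0.19)] [ 0.5329  0.1495 -0.0093] 0.9
```

```bash
ls pics
```

```text
a.png
b.png
```

```bash
python3 -c "
import cv2
a=cv2.imread('pics/a.png')[130:310,150:370];b=cv2.imread('pics/b.png')[120:280,170:390]
cv2.imwrite('pics/ac.png',cv2.resize(a,None,fx=3.3,fy=3.3,interpolation=2));cv2.imwrite('pics/bc.png',cv2.resize(b,None,fx=3.6,fy=3.6,interpolation=2))"
```

```text
(no output)
```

View pics/ac.png

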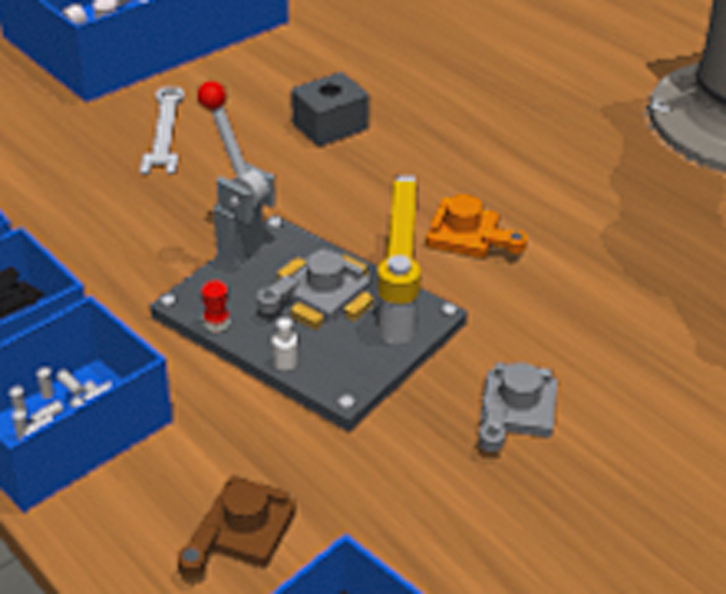

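View pics/bc.png

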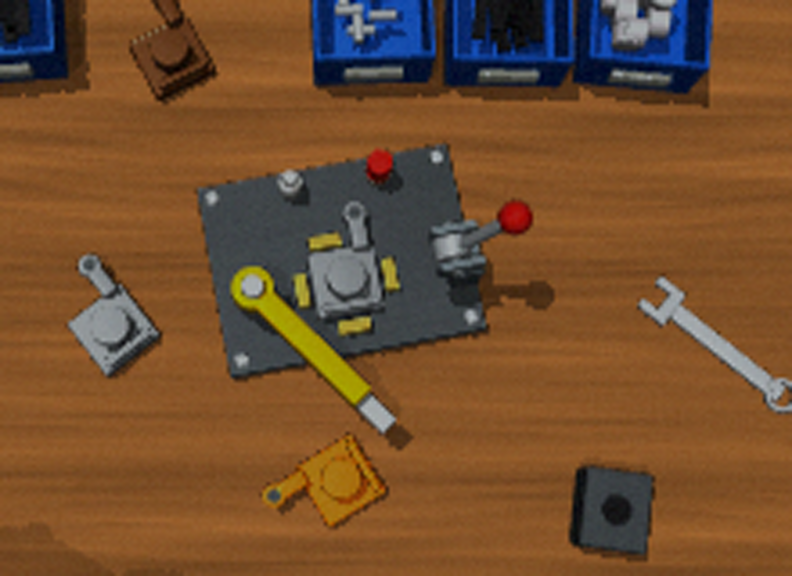

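Strap: yellow bar, pivot at about (240,200) in the top view and pointing towards the robot. The lever ball is at about (313,180). Look-alikes: the orange casting at (264,252), the brown one at (217,134) and the spare grey one at (201,210) are all left alone; the casting for the job is in the nest at (267,197).

Run:
```python
from h import *
a=grab_frame("scene");b=grab_frame("top")
def fx(p,q):
    x,y,w=p[:3];q=np.atleast_2d(q)/1000.;c,s=np.cos(w),np.sin(w)
    return np.c_[x+c*q[:,0]-s*q[:,1],y+s*q[:,0]+c*q[:,1],q[:,2]]
def cen(f,box,lo,hi):
    h=cv2.cvtColor(f["img"],cv2.COLOR_RGB2HSV);m=cv2.inRange(h,lo,hi);k=np.zeros_like(m);k[box[1]:box[3],box[0]:box[2]]=1
    v,u=np.nonzero(m*k);print(len(u));return [(u.min()+u.max())/2,(v.min()+v.max())/2]
red=((0,150,80),(6,255,255))
ba=cen(a,(205,150,225,170),*red);bb=cen(b,(303,170,325,190),*red);print(ba,bb)
T=lambda u,v:[170+u/3.6,120+v/3.6]
S=lambda u,v:[150+u/3.3,130+v/3.3]
def pts(p):
    s,l=p[3:]
    tip=[-168*np.sin(s),85-168*np.cos(s),80]; ball=[0,-92-100*np.sin(l),95+100*np.cos(l)]
    piv=[0,85,102]
    A=[piv,tip,ball,[115,120,18],[115,-120,18],[-65,120,18]]
    B=[piv,tip,ball,[115,120,18],[115,-120,18],[-65,120,18],[-65,-120,18]]
    return proj(a,fx(p,A)),proj(b,fx(p,B))
oa=np.array([S(400,265),S(404,180),ba,S(350,420),S(152,308),S(466,313)])
ob=np.array([T(252,287),T(388,426),bb,T(197,190),T(447,146),T(233,378),T(488,327)])
f=lambda p:np.concatenate([(u-o).ravel() for u,o in zip(pts(p),(oa,ob))])
s=least_squares(f,[.592,-.0535,.184,1,.4],loss="soft_l1");p=s.x;print(p.round(4));print(f(p).reshape(-1,2).round(1).tolist())
np.save("p.npy",p)
```

```text
49
67
[np.float64(213.5), np.float64(158.5)] [np.float64(312.5), np.float64(180.0)]
[ 0.585  -0.0602  0.2067  0.9764  0.4213]
[[-0.0, -1.7], [0.6, -3.1], [0.6, 0.5], [0.1, -0.3], [-1.1, -1.2], [0.8, -1.0], [-0.1, -0.6], [0.5, -0.2], [0.4, 0.1], [-0.6, -0.6], [-0.3, -1.4], [-0.9, -0.3], [-0.3, -0.0]]
```

```bash
cat >> h.py <<'E'
def plan(rows, yaw=0.):
    """rows: fixture-frame mm (x,y,tip z); yaw: extra tool turn; prints fractions"""
    p=np.load("p.npy");o=readout.get_obs();w=p[2];ex=np.array([np.cos(w),np.sin(w),0]);ey=np.array([-np.sin(w),np.cos(w),0])
    Rt=np.c_[-ex,ey,[0,0,-1]]@R.from_rotvec([0,0,yaw]).as_matrix();Rc=R.from_rotvec(o["orientation"]).as_matrix()
    rv=R.from_matrix(Rc.T@Rt).as_rotvec()/(2*np.pi)
    d=np.array(o["tcp_pos"])-[p[0],p[1],0];print("now fx mm",(np.array([d@ex,d@ey,d[2]-.073])*1000).round(1),"F",np.round([o["contact_force"]@ex,o["contact_force"]@ey,o["contact_force"][2]],1),"t",round(o["clock"],2),"w",o["grip_width"])
    for q in rows:
        q=np.array(q)/1000.;W=np.array([p[0],p[1],0])+q[0]*ex+q[1]*ey+[0,0,q[2]+.073]
        print((Rc.T@(W-o["tcp_pos"])/.5).round(3).tolist(),rv.round(4).tolist(),W.round(3))
def arm(a,r=85,gap=0):
    h=11*abs(np.cos(a))+14.5*abs(np.sin(a));k=11+h+gap
    return [-r*np.sin(a)-k*np.cos(a),85-r*np.cos(a)+k*np.sin(a)]
E
python3 - <<'E'
from h import *
x=arm(.976,gap=12);print(x);plan([x+[180],x+[110],x+[72]])
E
```

```text
[np.float64(-93.47351402633272), np.float64(71.473606513173)]
now fx mm [-191.1  744.1  230.9] F [ 0.1 -0.5 -0.4] t 1.3 w 0.08523215900355846
[-0.899, -1.02, 0.102] [0.0, -0.0, -0.0921] [ 0.479 -0.009  0.253]
[-0.899, -1.02, 0.242] [0.0, -0.0, -0.0921] [ 0.479 -0.009  0.183]
[-0.899, -1.02, 0.318] [0.0, -0.0, -0.0921] [ 0.479 -0.009  0.145]
```

>>> step_arm(
  commands=[
    [-0.09,-0.1,0,0,0,0,1],
    [-0.18,-0.2,0,0,0,-0.01,1],
    [-0.27,-0.3,0,0,0,-0.02,1],
    [-0.36,-0.4,0,0,0,-0.03,1],
    [-0.45,-0.5,0,0,0,-0.045,1],
    [-0.54,-0.6,0,0,0,-0.06,1],
    [-0.63,-0.7,0,0,0,-0.075,1],
    [-0.71,-0.8,0,0,0,-0.09,1],
    [-0.76,-0.86,0,0,0,-0.092,1],
    [-0.76,-0.86,0,0,0,-0.092,1],
  ],
)

```text
clock: 2.55
tcp_pos: [0.4439, 0.0859, 0.3043]
orientation: [-0.312, 3.125, -0.001]
contact_force: [-0.3, 0.7, -0.2]
grip_width: -0.0001
```

Run:
```python
from h import *
x=arm(.976,gap=12);plan([x+[180],x+[110],x+[72]]);print(readout.get_obs()["joints"])
```

```text
now fx mm [-108.1  171.9  231.3] F [-0.1  0.8 -0.2] t 2.55 w -0.00010727220424021347
[-0.031, -0.201, 0.103] [-0.0001, 0.0001, -0.0012] [ 0.479 -0.009  0.253]
[-0.031, -0.201, 0.243] [-0.0001, 0.0001, -0.0012] [ 0.479 -0.009  0.183]
[-0.031, -0.2, 0.319] [-0.0001, 0.0001, -0.0012] [ 0.479 -0.009  0.145]
[-0.56439165  0.09948032  0.2530218   2.07853155 -0.02928812  0.96625451
  1.47375563]
```

>>> step_arm(
  commands=[
    [-0.015,-0.1,0,0,0,0,1],
    [-0.03,-0.2,0,0,0,0,1],
    [-0.03,-0.2,0.04,0,0,0,1],
    [-0.03,-0.2,0.1,0,0,0,1],
    [-0.03,-0.2,0.16,0,0,0,1],
    [-0.03,-0.2,0.22,0,0,0,1],
    [-0.03,-0.2,0.24,0,0,0,1],
    [-0.03,-0.2,0.24,0,0,0,1],
    [-0.03,-0.2,0.24,0,0,0,1],
    [-0.03,-0.2,0.24,0,0,0,1],
  ],
)

```text
clock: 3.8
tcp_pos: [0.4791, -0.0091, 0.1853]
orientation: [-0.312, 3.123, -0.0]
contact_force: [-0.1, 0.2, -0.6]
grip_width: 0.0001
```

Run:
```python
from h import *
plan([arm(.976,gap=12)+[72]]+[arm(t)+[72] for t in (.976,.85,.7,.55,.4,.25,.1,0)])
a=grab_frame("scene");b=grab_frame("top")
c=cv2.resize(a["img"][150:250,200:310],None,fx=3.6,fy=3.6);d=cv2.resize(b["img"][150:250,220:330],None,fx=3.6,fy=3.6);save({"img":np.hstack([c,d])},"c")
```

```text
now fx mm [-93.2  71.7 112.3] F [-0.   0.2 -0.6] t 3.8 w 6.110847437729557e-05
[0.001, -0.001, 0.081] [-0.0001, 0.0004, -0.0012] [ 0.479 -0.009  0.145]
[-0.013, -0.02, 0.081] [-0.0001, 0.0004, -0.0012] [ 0.487 -0.018  0.145]
[-0.02, -0.042, 0.081] [-0.0001, 0.0004, -0.0012] [ 0.493 -0.028  0.145]
[-0.033, -0.066, 0.081] [-0.0001, 0.0004, -0.0012] [ 0.502 -0.038  0.145]
[-0.05, -0.089, 0.081] [-0.0001, 0.0004, -0.0012] [ 0.513 -0.048  0.145]
[-0.071, -0.109, 0.081] [-0.0001, 0.0004, -0.0012] [ 0.525 -0.055  0.145]
[-0.096, -0.125, 0.081] [-0.0001, 0.0004, -0.0012] [ 0.539 -0.061  0.145]
[-0.124, -0.137, 0.081] [-0.0001, 0.0004, -0.0012] [ 0.553 -0.064  0.145]
[-0.143, -0.142, 0.081] [-0.0001, 0.0004, -0.0012] [ 0.563 -0.065  0.145]
```

View pics/c.png

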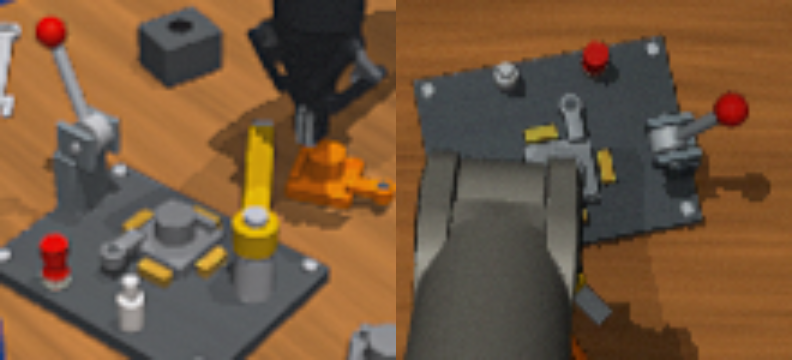

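The closed fingers (left crop, about (305,125)) stand on the front, +y side of the strap, clear of it. Next I descend and sweep.

>>> step_arm(
  commands=[
    [0,0,0.04,0,0,0,1],
    [0,0,0.08,0,0,0,1],
    [0,0,0.08,0,0,0,1],
    [-0.007,-0.01,0.08,0,0,0,1],
    [-0.013,-0.02,0.08,0,0,0,1],
    [-0.017,-0.03,0.08,0,0,0,1],
    [-0.02,-0.042,0.08,0,0,0,1],
    [-0.026,-0.054,0.08,0,0,0,1],
    [-0.033,-0.066,0.08,0,0,0,1],
    [-0.033,-0.066,0.08,0,0,0,1],
  ],
)

```text
clock: 5.15
tcp_pos: [0.502, -0.039, 0.1451]
orientation: [-0.31, 3.124, -0.001]
contact_force: [0.1, 0.1, 0.1]
grip_width: -0.0001
```

Run:
```python
from h import *
plan([arm(t)+[72] for t in (.55,.4,.25,.1,0,-.03)])
a=grab_frame("scene")
save({"img":cv2.resize(a["img"][150:250,200:310],None,fx=4,fy=4)},"d")
```

```text
now fx mm [-76.8  37.7  72.1] F [0.1 0.1 0.1] t 5.15 w -0.00011582868627037739
[-0.017, -0.021, 0.0] [-0.0002, 0.0004, -0.0014] [ 0.513 -0.048  0.145]
[-0.038, -0.041, 0.0] [-0.0002, 0.0004, -0.0014] [ 0.525 -0.055  0.145]
[-0.063, -0.057, 0.0] [-0.0002, 0.0004, -0.0014] [ 0.539 -0.061  0.145]
[-0.091, -0.069, 0.0] [-0.0002, 0.0004, -0.0014] [ 0.553 -0.064  0.145]
[-0.11, -0.074, 0.001] [-0.0002, 0.0004, -0.0014] [ 0.563 -0.065  0.145]
[-0.115, -0.076, 0.001] [-0.0002, 0.0004, -0.0014] [ 0.566 -0.065  0.145]
```

View pics/d.png

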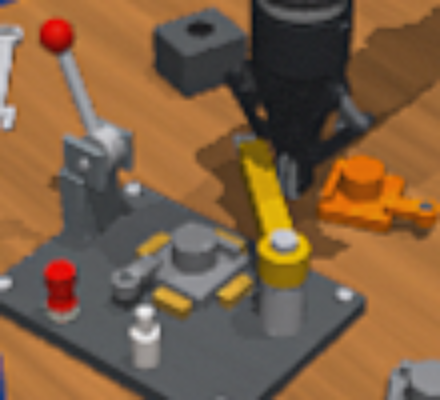

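The strap is turning with the finger; (250,170) in the crop shows it swung round. I continue.

>>> step_arm(
  commands=[
    [-0.009,-0.011,0,0,0,0,1],
    [-0.017,-0.021,0,0,0,0,1],
    [-0.027,-0.031,0,0,0,0,1],
    [-0.038,-0.041,0,0,0,0,1],
    [-0.05,-0.049,0,0,0,0,1],
    [-0.063,-0.057,0,0,0,0,1],
    [-0.077,-0.063,0,0,0,0,1],
    [-0.091,-0.069,0,0,0,0,1],
    [-0.1,-0.072,0,0,0,0,1],
    [-0.104,-0.073,0,0,0,0,1],
  ],
)

```text
clock: 6.45
tcp_pos: [0.5603, -0.0644, 0.1452]
orientation: [-0.31, 3.124, -0.002]
contact_force: [-0.9, -0.3, 0.5]
grip_width: -0.0
```

>>> step_arm(
  commands=[
    [-0.003,0,0,0,0,0,1],
    [-0.006,0,0,0,0,0,1],
    [-0.008,0,0,0,0,0,1],
    [-0.01,0,0,0,0,0,1],
    [-0.012,0,0,0,0,0,1],
    [-0.013,0,0,0,0,0,1],
    [-0.014,0,0,0,0,0,1],
    [-0.015,0,0,0,0,0,1],
    [-0.016,0,0,0,0,0,1],
    [-0.016,0,0,0,0,0,1],
  ],
)

```text
clock: 7.7
tcp_pos: [0.5662, -0.0639, 0.1447]
orientation: [0.309, -3.125, 0.002]
contact_force: [-6.7, -4.2, 2.6]
grip_width: 0.0001
```

Run:
```python
from h import *
plan([arm(t)+[72] for t in (0,-.03)])
a=grab_frame("scene")
save({"img":cv2.resize(a["img"][150:250,200:310],None,fx=5,fy=5)},"e")
```

```text
now fx mm [-19.1   0.2  71.7] F [-7.4 -2.7  2.6] t 7.7 w 0.0001071670008277472
[0.006, -0.001, -0.001] [-0.0002, -0.0003, -0.0015] [ 0.563 -0.065  0.145]
[0.002, -0.002, -0.001] [-0.0002, -0.0003, -0.0015] [ 0.566 -0.065  0.145]
```

View pics/e.png

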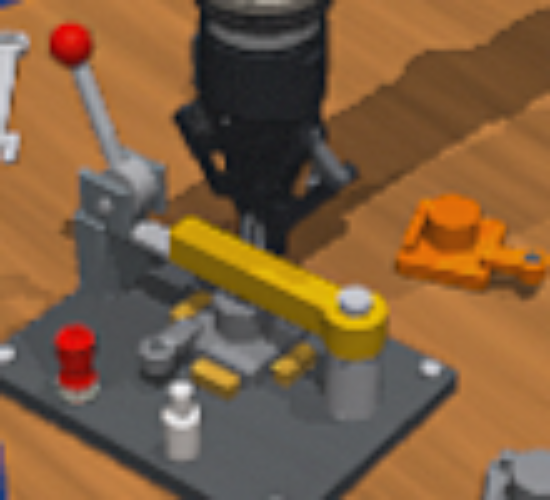

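The strap lies across the casting with its tongue in the cam post, and the force has risen to 7 N. One further nudge should tell whether it is at the stop.

>>> step_arm(
  commands=[
    [-0.003,0,0,0,0,0,1],
    [-0.006,0,0,0,0,0,1],
    [-0.008,0,0,0,0,0,1],
    [-0.009,0,0,0,0,0,1],
    [-0.01,0,0,0,0,0,1],
    [-0.01,0,0,0,0,0,1],
    [-0.01,0,0,0,0,0,1],
    [-0.01,0,0,0,0,0,1],
    [-0.01,0,0,0,0,0,1],
    [-0.01,0,0,0,0,0,1],
  ],
)

```text
clock: 9.0
tcp_pos: [0.5678, -0.0639, 0.144]
orientation: [0.306, -3.117, 0.001]
contact_force: [-11.2, -3.0, 5.8]
grip_width: -0.0001
```

Run:
```python
from h import *
plan([[-40,0,72],[-40,0,175],[0,-100,175]])
```

```text
now fx mm [-17.6  -0.2  71. ] F [-11.6  -0.6   5.8] t 9.0 w -8.312794688099099e-05
[0.045, -0.0, -0.002] [0.0, -0.0015, -0.0017] [ 0.546 -0.068  0.145]
[0.047, -0.0, -0.208] [0.0, -0.0015, -0.0017] [ 0.546 -0.068  0.248]
[-0.035, -0.199, -0.208] [0.0, -0.0015, -0.0017] [ 0.605 -0.158  0.248]
```

The force climbed to 12 N while the finger barely moved, so the strap is on its stop. Now I retreat, lift, and turn the tool 90° so that its slim side faces the lever.

>>> step_arm(
  commands=[
    [0.025,0,0,0,0,0,1],
    [0.05,0,-0.01,0,0,0,1],
    [0.05,0,-0.1,0,0,0.02,1],
    [0.05,0,-0.2,0,0,0.05,1],
    [0.05,0,-0.25,0,0,0.08,1],
    [0.02,-0.03,-0.25,0,0,0.11,1],
    [0,-0.06,-0.25,0,0,0.14,1],
    [-0.02,-0.1,-0.25,0,0,0.17,1],
    [-0.035,-0.13,-0.25,0,0,0.2,1],
    [-0.035,-0.15,-0.25,0,0,0.22,1],
  ],
)

```text
clock: 10.25
tcp_pos: [0.6014, -0.1342, 0.2693]
orientation: [-1.759, -2.597, 0.009]
contact_force: [0.5, 0.7, -1.3]
grip_width: -0.0002
```

```bash
cat >> h.py <<'E'
def lev(a,r=72,k=6): return [0,-92-r*np.sin(a)+k*np.cos(a)+11,95+r*np.cos(a)+k*np.sin(a)]
E
python3 - <<'E'
from h import *
plan([[0,-86,170],[0,-86,158]],np.pi/2)
a=grab_frame("scene");b=grab_frame("top")
c=cv2.resize(a["img"][140:240,190:300],None,fx=3.6,fy=3.6);d=cv2.resize(b["img"][150:250,230:340],None,fx=3.6,fy=3.6);save({"img":np.hstack([c,d])},"f")
E
```

```text
now fx mm [  0.9 -75.8 196.3] F [ 0.6  0.6 -1.3] t 10.25 w -0.00017499752005819083
[-0.02, -0.005, 0.053] [-0.0012, -0.0001, 0.0276] [ 0.603 -0.144  0.243]
[-0.02, -0.005, 0.077] [-0.0012, -0.0001, 0.0276] [ 0.603 -0.144  0.231]
```

View pics/f.png

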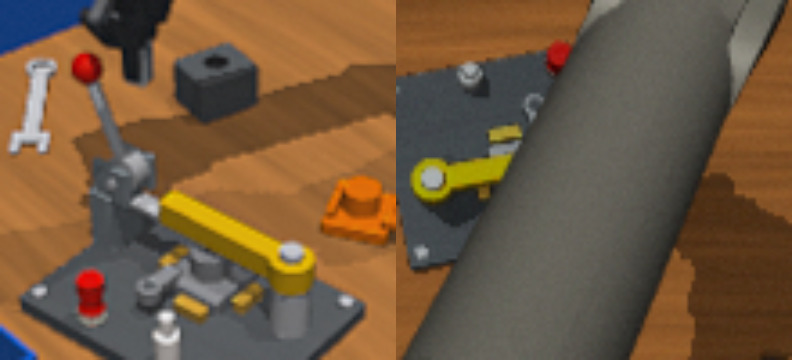

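Run:
```python
from h import *
a=grab_frame("scene");p=np.load("p.npy")
h=cv2.cvtColor(a["img"],cv2.COLOR_RGB2HSV);m=cv2.inRange(h,(22,150,60),(32,255,255));m[:,:230]=0
n,l,st,ct=cv2.connectedComponentsWithStats(m);i=1+st[1:,4].argmax();M=l==i;print(st[i])
c,s=np.cos(p[2]),np.sin(p[2])
best=[]
for t in np.arange(-.06,.2,.02):
    P=[]
    for z in(66.5,92.5):
        L=np.array([[11,0],[11,135],[-11,135],[-11,0]]);e=np.array([-np.sin(t),-np.cos(t)]);n_=np.array([np.cos(t),-np.sin(t)])
        q=np.array([[0,85]])+L[:,1:]*e+L[:,:1]*n_;P+= [[x,y,z] for x,y in q]
        P+=[[19*np.cos(u),85+19*np.sin(u),z+ (9 if z>80 else 0)*0] for u in np.arange(0,6.3,.5)]
    P=np.array(P)/1000;W=np.c_[p[0]+c*P[:,0]-s*P[:,1],p[1]+s*P[:,0]+c*P[:,1],P[:,2]]
    k=np.zeros(M.shape,np.uint8);cv2.fillConvexPoly(k,cv2.convexHull(np.round(proj(a,W[[0,1,2,3,17,18,19,20]] if 0 else W)).astype(np.int32)),1)
    best.append((round(t,2),round((M&(k>0)).sum()/(M|(k>0)).sum(),3)))
print(best)
```

```text
[234 193  43  29 451]
[(np.float64(-0.06), np.float64(0.633)), (np.float64(-0.04), np.float64(0.659)), (np.float64(-0.02), np.float64(0.665)), (np.float64(0.0), np.float64(0.672)), (np.float64(0.02), np.float64(0.669)), (np.float64(0.04), np.float64(0.682)), (np.float64(0.06), np.float64(0.676)), (np.float64(0.08), np.float64(0.655)), (np.float64(0.1), np.float64(0.635)), (np.float64(0.12), np.float64(0.612)), (np.float64(0.14), np.float64(0.582)), (np.float64(0.16), np.float64(0.558)), (np.float64(0.18), np.float64(0.516))]
```

>>> step_arm(
  commands=[
    [-0.01,-0.005,0,0,0,0.015,1],
    [-0.02,-0.005,0,0,0,0.028,1],
    [-0.02,-0.005,0.02,0,0,0.028,1],
    [-0.02,-0.005,0.04,0,0,0.028,1],
    [-0.02,-0.005,0.06,0,0,0.028,1],
    [-0.02,-0.005,0.077,0,0,0.028,1],
    [-0.02,-0.005,0.077,0,0,0.028,1],
    [-0.02,-0.005,0.077,0,0,0.028,1],
    [-0.02,-0.005,0.077,0,0,0.028,1],
    [-0.02,-0.005,0.077,0,0,0.028,1],
  ],
)

```text
clock: 11.65
tcp_pos: [0.602, -0.1444, 0.2309]
orientation: [-1.973, -2.439, 0.01]
contact_force: [-0.6, -0.6, 0.5]
grip_width: 0.0001
```

Run:
```python
from h import *
plan([lev(t,k=4) for t in (.42,.55,.7,.85,1.,1.15,1.3,1.4,1.5)]+[lev(1.5,k=0)],np.pi/2)
a=grab_frame("scene")
save({"img":cv2.resize(a["img"][130:230,190:300],None,fx=4.5,fy=4.5)},"g")
```

```text
now fx mm [ -0.6 -85.9 157.9] F [-0.7 -0.4  0.5] t 11.65 w 0.00010003635830364915
[-0.042, 0.001, -0.009] [-0.0013, 0.0, 0.0006] [ 0.607 -0.165  0.235]
[-0.059, 0.001, -0.001] [-0.0013, 0.0, 0.0006] [ 0.609 -0.173  0.231]
[-0.077, 0.001, 0.011] [-0.0013, 0.0, 0.0006] [ 0.61  -0.182  0.226]
[-0.093, 0.001, 0.025] [-0.0013, 0.0, 0.0006] [ 0.612 -0.19   0.219]
[-0.107, 0.001, 0.041] [-0.0013, 0.0, 0.0006] [ 0.614 -0.197  0.21 ]
[-0.118, 0.001, 0.06] [-0.0013, 0.0, 0.0006] [ 0.615 -0.202  0.201]
[-0.127, 0.001, 0.08] [-0.0013, 0.0, 0.0006] [ 0.616 -0.206  0.191]
[-0.131, 0.002, 0.093] [-0.0013, 0.0, 0.0006] [ 0.616 -0.208  0.184]
[-0.133, 0.002, 0.108] [-0.0013, 0.0, 0.0006] [ 0.616 -0.209  0.177]
[-0.134, 0.002, 0.116] [-0.0013, 0.0, 0.0006] [ 0.616 -0.21   0.173]
```

View pics/g.png

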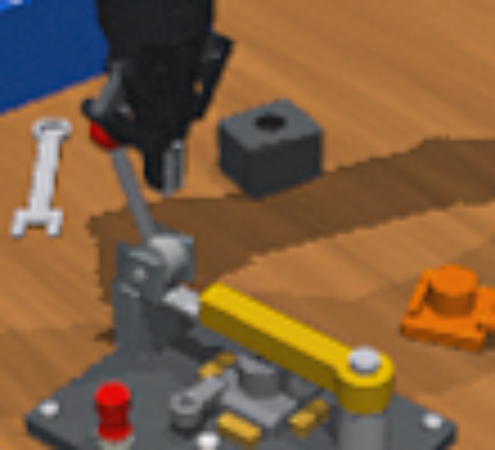

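The fingertip is beside the rod on its inner side (crop (165,170)), and the strap is still home. I sweep the lever over.

>>> step_arm(
  commands=[
    [-0.025,0,-0.004,0,0,0,1],
    [-0.042,0,-0.006,0,0,0,1],
    [-0.052,0,-0.003,0,0,0,1],
    [-0.063,0,0.002,0,0,0,1],
    [-0.073,0,0.008,0,0,0,1],
    [-0.083,0,0.016,0,0,0,1],
    [-0.093,0,0.025,0,0,0,1],
    [-0.1,0,0.033,0,0,0,1],
    [-0.107,0,0.041,0,0,0,1],
    [-0.107,0,0.041,0,0,0,1],
  ],
)

```text
clock: 12.95
tcp_pos: [0.613, -0.1971, 0.2099]
orientation: [-1.974, -2.438, 0.01]
contact_force: [-0.5, -0.1, 0.9]
grip_width: -0.0001
```

Run:
```python
from h import *
plan([lev(t,k=4) for t in (1.,1.15,1.3,1.4,1.5)]+[lev(1.5,k=0)],np.pi/2)
a=grab_frame("scene")
save({"img":cv2.resize(a["img"][130:230,190:300],None,fx=4.5,fy=4.5)},"i")
```

```text
now fx mm [  -0.7 -139.7  136.9] F [-0.5 -0.   0.9] t 12.95 w -9.601276018515857e-05
[0.001, 0.001, -0.001] [-0.0013, 0.0001, 0.0005] [ 0.614 -0.197  0.21 ]
[-0.011, 0.001, 0.018] [-0.0013, 0.0001, 0.0005] [ 0.615 -0.202  0.201]
[-0.019, 0.002, 0.038] [-0.0013, 0.0001, 0.0005] [ 0.616 -0.206  0.191]
[-0.023, 0.002, 0.052] [-0.0013, 0.0001, 0.0005] [ 0.616 -0.208  0.184]
[-0.026, 0.002, 0.066] [-0.0013, 0.0001, 0.0005] [ 0.616 -0.209  0.177]
[-0.026, 0.002, 0.074] [-0.0013, 0.0001, 0.0005] [ 0.616 -0.21   0.173]
```

View pics/i.png

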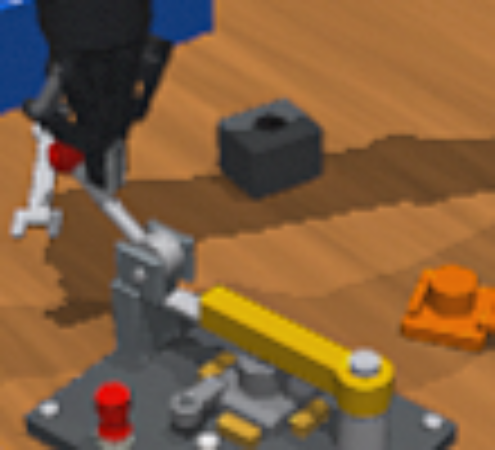

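The lever has followed to about 1 rad (ball at crop (65,155)). I continue down, with slight over-push at the end.

>>> step_arm(
  commands=[
    [-0.006,0,0.009,0,0,0,1],
    [-0.011,0,0.018,0,0,0,1],
    [-0.015,0,0.028,0,0,0,1],
    [-0.019,0,0.038,0,0,0,1],
    [-0.021,0,0.045,0,0,0,1],
    [-0.023,0,0.052,0,0,0,1],
    [-0.025,0,0.059,0,0,0,1],
    [-0.026,0,0.066,0,0,0,1],
    [-0.026,0,0.07,0,0,0,1],
    [-0.026,0,0.07,0,0,0,1],
  ],
)

```text
clock: 14.25
tcp_pos: [0.6159, -0.2098, 0.1775]
orientation: [-1.974, -2.439, 0.007]
contact_force: [-4.6, 1.9, 22.1]
grip_width: 0.0001
```

>>> step_arm(
  commands=[
    [0,0,0.004,0,0,0,1],
    [0,0,0.008,0,0,0,1],
    [0,0,0.01,0,0,0,1],
    [0,0,0.012,0,0,0,1],
    [0,0,0.014,0,0,0,1],
    [0,0,0.014,0,0,0,1],
    [0,0,0.014,0,0,0,1],
    [0,0,0.014,0,0,0,1],
    [0,0,0.014,0,0,0,1],
    [0,0,0.014,0,0,0,1],
  ],
)

```text
clock: 15.5
tcp_pos: [0.616, -0.2101, 0.1768]
orientation: [-1.974, -2.438, -0.0]
contact_force: [-15.9, 9.4, 53.1]
grip_width: 0.0002
```

Run:
```python
from h import *
plan([lev(1.5,k=6)],np.pi/2)
a=grab_frame("scene")
save({"img":cv2.resize(a["img"][130:230,190:300],None,fx=4.5,fy=4.5)},"j")
```

```text
now fx mm [  -0.4 -153.1  103.8] F [-13.6  12.4  53.1] t 15.5 w 0.0001961236826157068
[0.001, 0.001, -0.004] [-0.0005, -0.0006, 0.0004] [ 0.616 -0.209  0.179]
```

View pics/j.png

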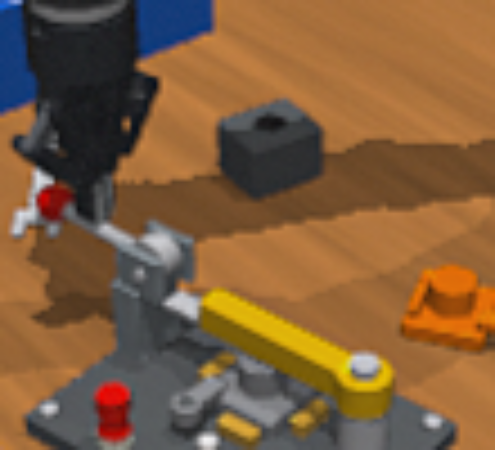

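At the hard stop: the tip stalled at z = 104 mm (106 expected for 1.5 rad) with the force rising. I lift straight up and move away.

>>> step_arm(
  commands=[
    [0,0,-0.02,0,0,0,1],
    [0,0,-0.05,0,0,0,1],
    [0,0,-0.1,0,0,0,1],
    [0,0,-0.16,0,0,0,1],
    [0,0,-0.22,0,0,0,1],
    [0,0,-0.28,0,0,0,1],
    [-0.08,0,-0.32,0,0,0,1],
    [-0.18,0,-0.32,0,0,0,1],
    [-0.28,0,-0.32,0,0,0,1],
    [-0.36,0,-0.32,0,0,0,1],
  ],
)

```text
clock: 16.8
tcp_pos: [0.6537, -0.3883, 0.3351]
orientation: [-1.974, -2.435, 0.001]
contact_force: [0.7, 0.5, 0.5]
grip_width: -0.0
```

Run:
```python
from h import *
plan([])
a=grab_frame("scene");b=grab_frame("top");p=np.load("p.npy");c,s=np.cos(p[2]),np.sin(p[2])
for f,bx in((a,(190,140,240,210)),(b,(290,150,360,210))):
    h=cv2.cvtColor(f["img"],cv2.COLOR_RGB2HSV);m=cv2.inRange(h,(0,150,80),(6,255,255));k=np.zeros_like(m);k[bx[1]:bx[3],bx[0]:bx[2]]=1
    n,_,st,ct=cv2.connectedComponentsWithStats(m*k);print([(st[i,4],ct[i].round(1)) for i in range(1,n)])
    for t in(1.3,1.4,1.5):
        q=[0,-.092-.1*np.sin(t),.095+.1*np.cos(t)];print(t,proj(f,[p[0]-s*q[1],p[1]+c*q[1],q[2]]).round(1))
C=cv2.resize(a["img"][140:290,180:330],None,fx=2.66,fy=2.66);d=cv2.resize(b["img"][130:280,190:340],None,fx=2.66,fy=2.66);save({"img":np.hstack([C,d])},"k")
```

```text
now fx mm [-1.000e-01 -3.352e+02  2.621e+02] F [0.8 0.3 0.5] t 16.8 w -4.2661162838859005e-05
[(np.int32(39), array([201.1, 174. ]))]
1.3 [[202.4 170.4]]
1.4 [[202.2 172.6]]
1.5 [[202.1 175.1]]
[(np.int32(53), array([326.9, 182.3]))]
1.3 [[327.1 181.4]]
1.4 [[327.2 181.9]]
1.5 [[326.9 182.5]]
```

View pics/k.png

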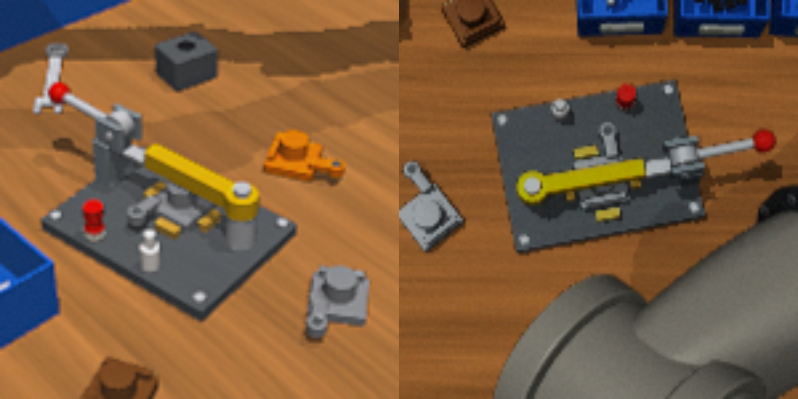

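Run:
```python
from h import *
b=grab_frame("top");p=np.load("p.npy");c,s=np.cos(p[2]),np.sin(p[2])
h=cv2.cvtColor(b["img"],cv2.COLOR_RGB2HSV);m=cv2.inRange(h,(24,150,90),(32,255,255))
pr=lambda x,y,z:proj(b,[p[0]+(c*x-s*y)/1e3,p[1]+(s*x+c*y)/1e3,z/1e3])[0]
k=np.zeros_like(m);k[180:212,232:290]=1
n,l,st,_=cv2.connectedComponentsWithStats(m*k);M=l==1+st[1:,4].argmax();print(st[1:])
v,u=np.nonzero(M)
for col in range(248,284,4): print(col,v[u==col].mean().round(1),(u==col).sum(),end=' | ')
print()
for t in(0,.05,.1):
    A,B=[pr(-r*np.sin(t),85-r*np.cos(t),90) for r in(30,130)];print(t,A.round(1),B.round(1))
print("plate corners",[pr(x,y,18).round(1).tolist() for x in(115,-65) for y in(120,-120)])
```

```text
[[256 185   9   4  25]
 [234 190  49  16 314]
 [277 198   1   1   1]
 [264 208   9   4  25]]
248 198.0 7 | 252 197.5 6 | 256 197.0 7 | 260 195.5 6 | 264 195.0 7 | 268 194.5 6 | 272 194.0 7 | 276 193.0 7 | 280 192.5 6 | 
0 [249.4 198. ] [280.7 192. ]
0.05 [249.5 198.4] [281.1 194. ]
0.1 [249.6 198.9] [281.4 196. ]
plate corners [[224.1, 172.2], [293.8, 159.2], [233.8, 224.7], [305.3, 210.8]]
```

```bash
python3 -c "
from h import *
print(r.hand_in(), readout.get_obs()['contact_force'])"
```

```text
the job is handed in; nothing more can be done
the job is handed in; nothing more can be done
```

I swung the yellow strap round over the casting until it reached its stop, then pushed the red-balled lever down to its stop. I lifted clear and handed in at about 17 s of the 54 s allowed.

- **Strap:** with the finger on it, the force rose to 12 N while it barely moved, where turning it takes about 1 N. In the last top picture its angle measures about 0.02 ± 0.02 rad, so it fits fully home. An outline fit in the scene view before clamping was coarser, with a broad best match around 0.04 rad.
- **Lever:** the fingertip stalled at 104 mm height (106 mm expected for 1.5 rad), with the force reaching 53 N. The ball then measured about 1.45 to 1.5 rad in both views.
- **Surroundings:** in the last pictures the casting sits in its nest and the loose things show no visible shift. The arm is well clear, with contact force about zero. I did not measure the pad's pressure on the casting directly.

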